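# Stopper the solvent bottles and clamp their rack on the shaker

## Task

Get the shaker ready to run: push a stopper fully home in every bottle in the rack (there are more stoppers than bottles; spares are left over). Clamp the rack down in this order: swing the cross-bar fully across to the lever's stud, then turn the wing nut clockwise to its firm stop while the cam lever is still open, then close the lever fully. Do not push the other things on the bench about.

Things in the scene. Friction and masses are not known exactly. Their poses are not given: they have to be found in the camera images.
- rack: white bench shaker, fixed, 250 (its x) x 400 (its y) x 50 mm high, with a four-well bottle rack and, on its robot side, a cross-bar clamp. Origin: centre of underside, z up. In its frame (mm): wells x 60, y -122, -41, 41, 122, floors z 55, walls to z 90; nut stud x -75, y -130; lever pivot x -75, y 130, z 115.
- bottle1: clear wide-neck glass bottle, 350 g, standing loosely (4 mm play) in one of the rack's wells; body 68 mm across, 115 mm tall; neck 42 mm outside, plain bore 32 mm across and 27 mm deep. Origin: centre of the underside, z up; the rim is at z 115 mm. May be absent (an empty well).
- bottle2: clear wide-neck glass bottle, 350 g, standing loosely (4 mm play) in one of the rack's wells; body 68 mm across, 115 mm tall; neck 42 mm outside, plain bore 32 mm across and 27 mm deep. Origin: centre of the underside, z up; the rim is at z 115 mm. May be absent (an empty well).
- bottle3: clear wide-neck glass bottle, 350 g, standing loosely (4 mm play) in one of the rack's wells; body 68 mm across, 115 mm tall; neck 42 mm outside, plain bore 32 mm across and 27 mm deep. Origin: centre of the underside, z up; the rim is at z 115 mm. May be absent (an empty well).
- bottle4: clear wide-neck glass bottle, 350 g, standing loosely (4 mm play) in one of the rack's wells; body 68 mm across, 115 mm tall; neck 42 mm outside, plain bore 32 mm across and 27 mm deep. Origin: centre of the underside, z up; the rim is at z 115 mm. May be absent (an empty well).
- stopper1: white stopper, 70 mm tall, 70 g, upright on the grey mat, plug down: plug 25 mm across at the foot, 29 mm at z 26; flange 43 mm across, z 26 to 32; round grip 22 mm across, z 32 to 70. Origin: centre of the foot, z up through the grip. All alike, any fits any bottle. Fully home its flange rests on the bottle's rim (origin 89 mm above the bottle's).
- stopper2: white stopper, 70 mm tall, 70 g, upright on the grey mat, plug down: plug 25 mm across at the foot, 29 mm at z 26; flange 43 mm across, z 26 to 32; round grip 22 mm across, z 32 to 70. Origin: centre of the foot, z up through the grip. All alike, any fits any bottle. Fully home its flange rests on the bottle's rim (origin 89 mm above the bottle's).
- stopper3: white stopper, 70 mm tall, 70 g, upright on the grey mat, plug down: plug 25 mm across at the foot, 29 mm at z 26; flange 43 mm across, z 26 to 32; round grip 22 mm across, z 32 to 70. Origin: centre of the foot, z up through the grip. All alike, any fits any bottle. Fully home its flange rests on the bottle's rim (origin 89 mm above the bottle's).
- stopper4: white stopper, 70 mm tall, 70 g, upright on the grey mat, plug down: plug 25 mm across at the foot, 29 mm at z 26; flange 43 mm across, z 26 to 32; round grip 22 mm across, z 32 to 70. Origin: centre of the foot, z up through the grip. All alike, any fits any bottle. Fully home its flange rests on the bottle's rim (origin 89 mm above the bottle's).
- stopper5: white stopper, 70 mm tall, 70 g, upright on the grey mat, plug down: plug 25 mm across at the foot, 29 mm at z 26; flange 43 mm across, z 26 to 32; round grip 22 mm across, z 32 to 70. Origin: centre of the foot, z up through the grip. All alike, any fits any bottle. Fully home its flange rests on the bottle's rim (origin 89 mm above the bottle's).
- stopper6: white stopper, 70 mm tall, 70 g, upright on the grey mat, plug down: plug 25 mm across at the foot, 29 mm at z 26; flange 43 mm across, z 26 to 32; round grip 22 mm across, z 32 to 70. Origin: centre of the foot, z up through the grip. All alike, any fits any bottle. Fully home its flange rests on the bottle's rim (origin 89 mm above the bottle's).
- bar (a joint): swing angle (rad) of the dark steel cross-bar (28 mm wide, 12 mm thick, 295 mm long, its top 78 mm above the bench) about the upright wing-nut stud: 0 = right across the foot of the rack (along the rack's +y) with its forked end round the lever's stud, a hard stop; positive = swung towards the robot, up to 1.0. Stays where it is left; about 1.2 N at the post moves it.
- bar_post (a point): top of the black round upright post on the cross-bar by which it is swung: 20 mm across, standing from 78 to 120 mm above the bench, 100 mm from the nut's stud along the bar; this point is on its axis 106 mm above the bench
- nut (a joint): turn (rad) of the wing nut, axis upright; grows as it is turned clockwise seen from above (tightening); 5.2 = firm end stop, fully tight. Friction about 0.4 N m; stays where it is left.
- nut_grip (a point): middle of the wing nut's grip bar, on the axis, 107 mm above the bench. The bar is 54 mm long along this frame's x, 14 mm thick along its y, and stands from 91 to 123 mm above the bench; below it a 42 mm round flange.
- lever (a joint): angle (rad) of the cam lever about a level axis along the rack's x: 0 = open, 0.18 = upright, 1.75 = fully closed, level along the bar towards the rack's -y (a hard stop). Slack while the nut is loose; with the nut tight it resists firmly from about 0.95 to 1.6 (up to 0.8 N m: 8 N at 100 mm from the pivot) and springs back to 1.0 if let go; past 1.6 it is over centre and stays shut.
- lever_pivot (a point): pivot of the cam lever, on the rack, 115 mm above the bench; its axes are those of the rack
- lever_tip (a point): point on the middle of the cam lever, 110 mm from the pivot; the lever is a flat steel bar 20 mm wide (along the rack's x), 11 mm thick, reaching 120 mm from the pivot
- amber: amber bottle with blue cap, 80 mm across, 170 mm tall, bystander; origin centre of underside
- beaker: glass beaker, 68 mm across, 90 mm tall, bystander; origin centre of underside
- wrench: steel wrench 150 mm long lying on the bench, bystander
- vialbox: cardboard box 100 x 70 x 45 mm, bystander; origin centre of underside
- wash: white plastic bottle, 64 mm across, 150 mm tall, bystander; origin centre of underside
Things that resemble listed ones, but are neither listed nor needed, are in the scene too. Leave any brown or purple look-alike of the stopper5 alone.

How it is judged:
On the way, in this order (a step that is already met when the one before it is completed fails the run):
1. the cross-bar is fully across while the nut is still loose and the lever open (value of joint bar below 0.06 rad and value of joint nut below 4 rad and value of joint lever below 0.8 rad), for 0.2 s.
2. the nut is at its stop, bar across, lever still open (value of joint bar below 0.08 rad and value of joint nut above 5 rad and value of joint lever below 0.8 rad), for 0.2 s.
3. the lever is fully closed on the tight nut (value of joint lever above 1.65 rad and value of joint nut above 4.95 rad and value of joint bar below 0.08 rad), for 0.2 s.
At the end, for the whole second after the job is handed in: every bottle present has a stopper fully home (foot 80 to 93.5 mm above the bottle's origin, within 6 mm of its axis and 0.12 rad of its direction), the bar is across (under 0.08 rad), the nut tight (over 4.95 rad) and the lever closed (over 1.65 rad) (all of step 3 and ((horizontal distance between stopper1 and bottle1 below 0.006 m and z of stopper1 in the frame of bottle1 between 0.08 and 0.0935 m and angle between the z axis of stopper1 and the z axis of bottle1, either way round below 0.12 rad) or (horizontal distance between stopper2 and bottle1 below 0.006 m and z of stopper2 in the frame of bottle1 between 0.08 and 0.0935 m and angle between the z axis of stopper2 and the z axis of bottle1, either way round below 0.12 rad) or (horizontal distance between stopper3 and bottle1 below 0.006 m and z of stopper3 in the frame of bottle1 between 0.08 and 0.0935 m and angle between the z axis of stopper3 and the z axis of bottle1, either way round below 0.12 rad) or (horizontal distance between stopper4 and bottle1 below 0.006 m and z of stopper4 in the frame of bottle1 between 0.08 and 0.0935 m and angle between the z axis of stopper4 and the z axis of bottle1, either way round below 0.12 rad) or (horizontal distance between stopper5 and bottle1 below 0.006 m and z of stopper5 in the frame of bottle1 between 0.08 and 0.0935 m and angle between the z axis of stopper5 and the z axis of bottle1, either way round below 0.12 rad) or (horizontal distance between stopper6 and bottle1 below 0.006 m and z of stopper6 in the frame of bottle1 between 0.08 and 0.0935 m and angle between the z axis of stopper6 and the z axis of bottle1, either way round below 0.12 rad)) and ((horizontal distance between stopper1 and bottle2 below 0.006 m and z of stopper1 in the frame of bottle2 between 0.08 and 0.0935 m and angle between the z axis of stopper1 and the z axis of bottle2, either way round below 0.12 rad) or (horizontal distance between stopper2 and bottle2 below 0.006 m and z of stopper2 in the frame of bottle2 between 0.08 and 0.0935 m and angle between the z axis of stopper2 and the z axis of bottle2, either way round below 0.12 rad) or (horizontal distance between stopper3 and bottle2 below 0.006 m and z of stopper3 in the frame of bottle2 between 0.08 and 0.0935 m and angle between the z axis of stopper3 and the z axis of bottle2, either way round below 0.12 rad) or (horizontal distance between stopper4 and bottle2 below 0.006 m and z of stopper4 in the frame of bottle2 between 0.08 and 0.0935 m and angle between the z axis of stopper4 and the z axis of bottle2, either way round below 0.12 rad) or (horizontal distance between stopper5 and bottle2 below 0.006 m and z of stopper5 in the frame of bottle2 between 0.08 and 0.0935 m and angle between the z axis of stopper5 and the z axis of bottle2, either way round below 0.12 rad) or (horizontal distance between stopper6 and bottle2 below 0.006 m and z of stopper6 in the frame of bottle2 between 0.08 and 0.0935 m and angle between the z axis of stopper6 and the z axis of bottle2, either way round below 0.12 rad)) and ((horizontal distance between stopper1 and bottle3 below 0.006 m and z of stopper1 in the frame of bottle3 between 0.08 and 0.0935 m and angle between the z axis of stopper1 and the z axis of bottle3, either way round below 0.12 rad) or (horizontal distance between stopper2 and bottle3 below 0.006 m and z of stopper2 in the frame of bottle3 between 0.08 and 0.0935 m and angle between the z axis of stopper2 and the z axis of bottle3, either way round below 0.12 rad) or (horizontal distance between stopper3 and bottle3 below 0.006 m and z of stopper3 in the frame of bottle3 between 0.08 and 0.0935 m and angle between the z axis of stopper3 and the z axis of bottle3, either way round below 0.12 rad) or (horizontal distance between stopper4 and bottle3 below 0.006 m and z of stopper4 in the frame of bottle3 between 0.08 and 0.0935 m and angle between the z axis of stopper4 and the z axis of bottle3, either way round below 0.12 rad) or (horizontal distance between stopper5 and bottle3 below 0.006 m and z of stopper5 in the frame of bottle3 between 0.08 and 0.0935 m and angle between the z axis of stopper5 and the z axis of bottle3, either way round below 0.12 rad) or (horizontal distance between stopper6 and bottle3 below 0.006 m and z of stopper6 in the frame of bottle3 between 0.08 and 0.0935 m and angle between the z axis of stopper6 and the z axis of bottle3, either way round below 0.12 rad)) and ((horizontal distance between stopper1 and bottle4 below 0.006 m and z of stopper1 in the frame of bottle4 between 0.08 and 0.0935 m and angle between the z axis of stopper1 and the z axis of bottle4, either way round below 0.12 rad) or (horizontal distance between stopper2 and bottle4 below 0.006 m and z of stopper2 in the frame of bottle4 between 0.08 and 0.0935 m and angle between the z axis of stopper2 and the z axis of bottle4, either way round below 0.12 rad) or (horizontal distance between stopper3 and bottle4 below 0.006 m and z of stopper3 in the frame of bottle4 between 0.08 and 0.0935 m and angle between the z axis of stopper3 and the z axis of bottle4, either way round below 0.12 rad) or (horizontal distance between stopper4 and bottle4 below 0.006 m and z of stopper4 in the frame of bottle4 between 0.08 and 0.0935 m and angle between the z axis of stopper4 and the z axis of bottle4, either way round below 0.12 rad) or (horizontal distance between stopper5 and bottle4 below 0.006 m and z of stopper5 in the frame of bottle4 between 0.08 and 0.0935 m and angle between the z axis of stopper5 and the z axis of bottle4, either way round below 0.12 rad) or (horizontal distance between stopper6 and bottle4 below 0.006 m and z of stopper6 in the frame of bottle4 between 0.08 and 0.0935 m and angle between the z axis of stopper6 and the z axis of bottle4, either way round below 0.12 rad))); the robot touches nothing.
It fails at once if the amber is pushed away (more than 40 mm) (distance of amber from where it was at the start of the episode above 0.04 m).
It fails at once if the beaker is pushed away (more than 40 mm) (distance of beaker from where it was at the start of the episode above 0.04 m).
It fails at once if the wrench is pushed away (more than 40 mm) (distance of wrench from where it was at the start of the episode above 0.04 m).
It fails at once if the vialbox is pushed away (more than 40 mm) (distance of vialbox from where it was at the start of the episode above 0.04 m).
It fails at once if the wash is pushed away (more than 40 mm) (distance of wash from where it was at the start of the episode above 0.04 m).
Of bottle1, bottle2, bottle3, bottle4 only 2 to 4 are there at a start; the rules pass over those that are not, and their reading is None.
At some moment in a run one of stopper1, stopper2, stopper3, stopper4, stopper5, stopper6 may be knocked a few centimetres aside while the robot is not near it.
Once in a run the grip may slacken for a moment while it holds something.
It also fails if it takes over 210 s, if anything falls off the work surface, if the arm or the gripper's body presses on something with over 40 N, if the wrist force passes 120 N, or if a joint passes its speed limit or range.

## Robot

A 6-joint arm with a two-finger parallel gripper is mounted at the origin on the work surface. World frame = base frame: x ahead of the robot, y to its left, z up, the work surface at z = 0. Lengths are in m, angles in rad, forces in N, time in s.
With the tool pointing down it reaches from about 0.325 to 0.775 m from the base axis. Payload 5.5 kg.
Tool frame: the origin (TCP) lies midway between the tips of the shut fingers; the grasp point (between the pads) lies 19 mm behind it; z points along the fingers, y is the line along which they close (so a half turn about z gives the same grasp; the last joint's range is limited). The gripper opens to 85 mm and grips with 20 to 120 N. Pads are 22 mm wide; open, the fingers measure 114 mm over their backs; the gripper's body (76 mm by 85 mm) begins 54 mm behind the grasp point. The pads swing forward as they close: fully open they stand 13 mm farther back than shut.
Start: joints at [1.133, 0.091, 1.231, -0, 1.82, -0.057], TCP at [0.223, 0.557, 0.231] pointing down, gripper open.
Joint ranges: [-2.87, 2.87], [-0.86, 2.18], [0.17, 2.46], [-1.51, 4.65], [0.06, 2.69], [-2.65, 2.65]. Speed limits (rad/s): [2.57, 2.57, 3.01, 3.14, 3.14, 3.14].

## Interface

Orientations are given as a rotation vector (axis times angle).
In Python, from cell import get_obs, snapshot, calibration, hand_in gives the robot as it stands.
- The arm moves only by the tool move_arm, never from a script. Its argument "motion" is a list that holds one entry, the list of rows, each a list of 6 numbers: the shift along the tool's x, y, z in units of 50 mm (1.0 is 50 mm), then the turn, a rotation vector about the tool's x, y, z in units of 8 degrees (1.0 is 8 degrees). In form: [[[dx, dy, dz, ax, ay, az], ...]]. A call has 1 to 12 rows; each row shifts and turns the commanded pose from where the row before left it, along the tool's axes as they then stand; what a row does not reach is not made up. A row lasts 1/10 s, in which the tool goes at most 50 mm and 8.59 degrees, less where a joint would pass 70% of its speed; a pose out of reach is approached as far as the arm can. A call is refused whole if a number of a shift passes 1 or a number of a turn 1, either way. A call with a gripper value outside its range is refused whole. "grip" is the gripper's target within -1 to 1 (fully open at 1, half-way at 0, shut at -1), set as the call begins (left out, the last holds). The fingers move at their own pace and stop on an object; "grip_force" is the grip in N (left out, the last holds). Time passes only in rows, so rows that do not move let the fingers close. It gives the time, the measured TCP pose, the force, the opening and the grip force at its end, in the units of the state.
- get_obs(): the state, without advancing time (a new reading comes with each control period).
- snapshot(name): name is "side" or "top" or "wrist"; returns (picture, depth): 480x640x3 uint8, blue, green, red; 480x640 float32, m along the optical axis (not along the pixel's ray), 0 where there is no reading.
- calibration(name): a dict with "fovy" (degrees; the focal length in pixels is half the picture's height over the tangent of half this angle, whatever the lens; pixels are square), "cx", "cy" (the principal point, pixels), "world_from_camera" (4x4, takes a point from camera to world coordinates). Camera axes: x right, y down, z forward; pixel columns grow to the right and rows downward; lengths in m; the calibration is good to about 2 mm. A picture is of the moment at which its call begins: read the wrist's pose just before it. calibration takes no time and is no camera call; for the wrist camera it gives the pose at the moment of the call.
- hand_in(): hands the job in; it is judged then, once.
The state is a dict: "time": time; "joint_pos": joint angles; "qd": joint speeds; "joint_torque": joint torques, N m; "position": TCP position; "tcp_rot": TCP orientation; "force": force on the tool from outside, world axes, zero at the start; "ft_torque": the same for the moment, N m; "gripper_width": finger opening in m; "finger_force": force on a finger pad.
Only numpy, scipy, OpenCV 4.12 (cv2) and the standard library are available. Lean on these libraries where they do the work, as an engineer would, in place of code of your own. Each camera call takes 0.05 s, during which the arm holds its last target. There are 200 camera calls.

## Working session

There is one attempt and no reset: what is moved stays moved. The work goes in short steps, Python scripts to look and compute and a tool call to move; the robot and the scene stay as the last step left them, time stands still between calls to the robot, and variables do not carry over. Pictures are saved under pics/ and viewed, at most 14 in all, crops included, and the job is handed in when it is done.

Besides the shell and the picture viewer there is one more tool, called after "Emit:" by a JSON object that holds its "name" and its "arguments", one argument or row to a line. move_arm: Moves the arm, as the interface text tells. Its arguments: {"type":"object","properties":{"motion":{"type":"array","items":{"type":"array","items":{"type":"array","items":{"type":"number"}}}},"grip":{"type":"number"},"grip_force":{"type":"number"}},"required":["motion"]}

```bash
ls; mkdir -p pics
cat > h.py <<'E'
import numpy as np, cv2
from cell import *
from scipy.spatial.transform import Rotation as R
def cloud(name,tag=None):
    c=calibration(name); p,d=snapshot(name)
    if tag: cv2.imwrite(f'pics/{tag}.png',p)
    f=240/np.tan(np.radians(c['fovy'])/2)
    v,u=np.mgrid[:480,:640]
    P=np.stack([(u-c['cx'])/f*d,(v-c['cy'])/f*d,d],-1)
    M=np.array(c['world_from_camera']); W=P@M[:3,:3].T+M[:3,3]
    W[d==0]=np.nan
    return p,W
E
python3 - <<'E'
from h import *
for n in('top','side','wrist'):
    p,W=cloud(n,n+'0'); np.save(n+'0.npy',W)
    c=calibration(n); print(n,c['fovy'],np.round(c['world_from_camera'],3).tolist())
print(get_obs())
E
```

```text
pics
top 44.39445423139082 [[0.006, -0.98, 0.197, 0.21], [-1.0, -0.005, 0.004, -0.003], [-0.003, -0.197, -0.98, 1.735], [0.0, 0.0, 0.0, 1.0]]
side 55.38818202367895 [[0.98, -0.16, 0.122, 0.386], [-0.2, -0.722, 0.663, -0.738], [-0.018, -0.674, -0.739, 0.988], [0.0, 0.0, 0.0, 1.0]]
wrist 63.51326567991996 [[0.371, 0.878, 0.302, 0.145], [0.929, -0.35, -0.124, 0.588], [-0.003, 0.326, -0.945, 0.373], [0.0, 0.0, 0.0, 1.0]]
{'time': 0.15, 'joint_pos': array([ 1.13326220e+00,  9.17006995e-02,  1.23162913e+00,  1.07723587e-05,
        1.81982578e+00, -5.66985240e-02]), 'qd': array([-0.00167467, -0.00328384, -0.00445348, -0.00050371,  0.00191507,
        0.00113908]), 'joint_torque': array([ 1.99833237e-03, -4.59371924e+01, -4.18527317e+01, -4.08969890e-05,
        9.46007523e-03,  4.71786245e-05]), 'position': array([0.22291916, 0.55680804, 0.23039056]), 'tcp_rot': array([-5.94528074e-01, -3.08442369e+00,  2.37618514e-03]), 'force': array([ 0.10956916, -0.81935268,  0.10788955]), 'ft_torque': array([ 0.03416915, -0.06271619, -0.0394613 ]), 'finger_force': 0.0, 'gripper_width': 0.08576669524300562}
```

View pics/top0.png

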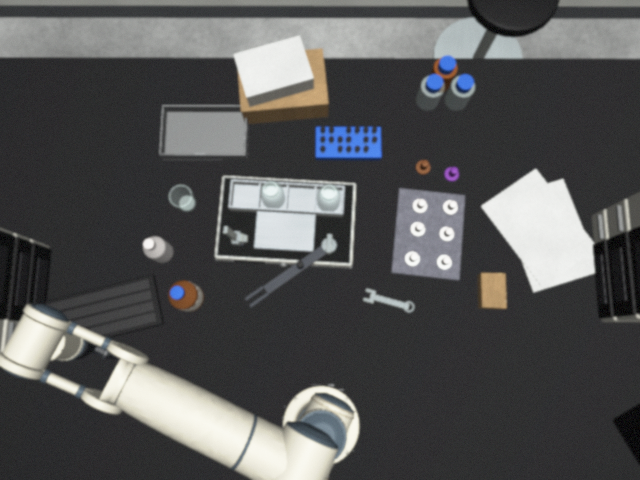

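View pics/side0.png

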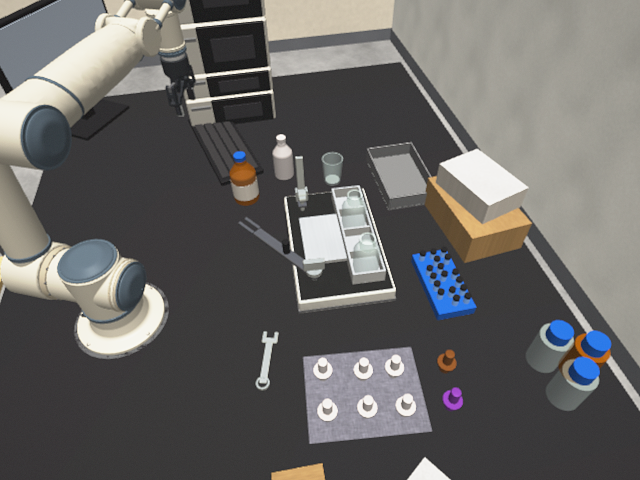

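The top picture (image up is +x, left is +y) shows the following:
- **Bottles:** at (272,193) and (329,195). The other wells, near (246,195) and (301,197), are empty.
- **White stoppers on the mat:** (420,205), (450,207), (418,229), (446,233), (413,258) and (444,261).
- **Look-alikes to leave alone:** brown (423,167) and purple (452,174).
- **Clamp:** nut at (329,243), bar post at about (303,262), lever at (236,236).

Next I'll measure these from the depth.

Run:
```python
from h import *
for n in('top','side'):
    W=np.load(n+'0.npy'); p=cv2.imread(f'pics/{n}0.png')
    x,y,z=W[...,0],W[...,1],W[...,2]
    print(n)
    def cl(m,lab,mn=5,big=5000):
        k,L,st,_=cv2.connectedComponentsWithStats(m.astype(np.uint8))
        for i in range(1,k):
            if mn<=st[i,4]<big:
                s=L==i
                q=W[s]; print(lab,st[i].tolist(),np.round(np.median(q,0),4),np.round(q.min(0),3),np.round(q.max(0),3))
    work=(x>.35)&(x<.95)&(y<.35)&(y>-.6)
    cl(work&(z>.055)&(z<.08)&(y<-.15),'grip')
    cl(work&(z>.1)&(z<.3)&(y>-.15),'high',4)
    # white rack top surface
    m=(z>.042)&(z<.058)&(x>.3)&(x<.95)&(y<.4)&(y>-.2)&(p.min(-1)>150)
    q=W[m][:,:2].astype(np.float32); r=cv2.minAreaRect(q); print('rack',r, m.sum())
for n,b in(('top',(180,360,150,310)),('side',(220,410,130,320))):
    p=cv2.imread(f'pics/{n}0.png')[b[2]:b[3],b[0]:b[1]]
    cv2.imwrite(f'pics/{n}c.png',cv2.resize(p,None,fx=4 if n=='top' else 3.1,fy=3.7 if n=='top' else 3.1,interpolation=cv2.INTER_CUBIC))
```

```text
top
grip [424, 99, 13, 5, 42] [ 0.9458 -0.3246  0.0685] [ 0.94  -0.344  0.055] [ 0.95  -0.308  0.08 ]
grip [453, 99, 14, 5, 42] [ 0.946  -0.4145  0.066 ] [ 0.942 -0.434  0.055] [ 0.95  -0.397  0.079]
grip [372, 126, 5, 7, 21] [ 0.8583 -0.1565  0.0587] [ 0.848 -0.163  0.055] [ 0.868 -0.151  0.066]
grip [372, 136, 5, 6, 18] [ 0.8289 -0.1549  0.0587] [ 0.82  -0.163  0.055] [ 0.836 -0.15   0.065]
grip [421, 160, 7, 8, 47] [ 0.7465 -0.3025  0.0695] [ 0.737 -0.312  0.057] [ 0.759 -0.293  0.074]
grip [449, 167, 9, 8, 49] [ 0.7262 -0.3879  0.0689] [ 0.716 -0.399  0.056] [ 0.738 -0.377  0.078]
grip [417, 199, 8, 8, 49] [ 0.6268 -0.2898  0.0697] [ 0.618 -0.299  0.058] [ 0.639 -0.279  0.079]
grip [448, 200, 8, 9, 51] [ 0.6238 -0.3799  0.0689] [ 0.614 -0.389  0.055] [ 0.635 -0.369  0.076]
grip [415, 223, 8, 8, 51] [ 0.5572 -0.2817  0.0684] [ 0.548 -0.293  0.056] [ 0.567 -0.27   0.079]
grip [444, 228, 9, 8, 54] [ 0.5431 -0.3654  0.0675] [ 0.534 -0.377  0.055] [ 0.554 -0.355  0.076]
grip [409, 253, 9, 8, 49] [ 0.4695 -0.2623  0.069 ] [ 0.459 -0.274  0.056] [ 0.479 -0.253  0.078]
grip [442, 256, 8,
[... 3196 characters left out ...]
 ] [0.923 0.136 0.102]
high [459, 212, 11, 12, 45] [0.9381 0.0577 0.1011] [0.916 0.038 0.1  ] [0.95  0.077 0.104]
high [466, 221, 13, 18, 76] [0.9375 0.0078 0.1013] [ 0.921 -0.019  0.1  ] [0.949 0.042 0.104]
high [464, 227, 3, 3, 4] [0.9211 0.022  0.101 ] [0.919 0.017 0.1  ] [0.924 0.024 0.102]
high [353, 233, 28, 35, 739] [ 0.6321 -0.0372  0.1377] [ 0.602 -0.056  0.1  ] [0.669 0.004 0.174]
high [282, 239, 8, 11, 71] [0.442  0.054  0.1182] [0.433 0.047 0.1  ] [0.452 0.07  0.123]
high [303, 258, 22, 12, 211] [ 0.4999 -0.0267  0.1189] [ 0.474 -0.033  0.1  ] [ 0.527 -0.014  0.126]
rack ((0.6941790580749512, 0.14931705594062805), (0.5043702125549316, 0.46771809458732605), 86.88297271728516) 1254
```

View pics/sidec.png

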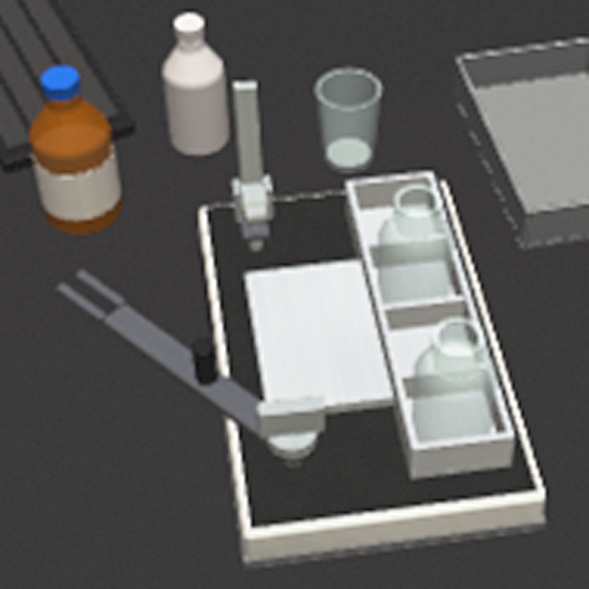

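The side crop shows the open lever standing upright at (248,130), the post at (205,360), the nut's grip bar at (290,412), and bottle necks at (415,205) and (458,335). Bar first: I'll compute the move to just behind the post.

```bash
cat >> h.py <<'E'
def go(xyz,yawdeg=None,n=None):
    "print turn (units about tool z) then shift in tool axes AFTER the turn"
    o=get_obs(); r=R.from_rotvec(o['tcp_rot']); x=r.as_matrix()[:,0]; yaw=np.degrees(np.arctan2(x[1],x[0]))
    if yawdeg is None: yawdeg=yaw
    t=-((yawdeg-yaw+180)%360-180)
    a=np.radians(yawdeg); X=np.array([np.cos(a),np.sin(a),0]); Z=np.array([0,0,-1.]); Y=np.cross(Z,X)
    d=np.array(xyz)-o['position']; s=np.array([d@X,d@Y,d@Z])/.05
    print('t',round(o['time'],1),'pos',np.round(o['position'],4),'yaw',round(yaw,1),'tilt',np.round(r.as_matrix()[:2,2],3),'F',np.round(o['force'],1),'w',round(o['gripper_width'],4),'J',np.round(o['joint_pos'],2))
    print(' turn units',round(t/8,3),'shift units',np.round(s,3))
    return s
E
python3 -c "
from h import *
go((.408,.035,.231),196)"
```

```text
t 0.1 pos [0.2229 0.5568 0.2304] yaw 158.2 tilt [-0.001 -0.001] F [ 0.1 -0.8  0.1] w 0.0858 J [ 1.13  0.09  1.23  0.    1.82 -0.06]
 turn units -4.728 shift units [ -0.682 -11.052  -0.012]
```

Emit:
{"name": "move_arm", "arguments": {
  "motion": [
    [[0,0,0,0,0,-0.945],[0,0,0,0,0,-0.945],[0,0,0,0,0,-0.945],[0,0,0,0,0,-0.945],[0,0,0,0,0,-0.945],[-0.06,-0.9,0,0,0,0],[-0.06,-0.9,0,0,0,0],[-0.06,-0.9,0,0,0,0],[-0.06,-0.9,0,0,0,0],[-0.06,-0.9,0,0,0,0],[-0.06,-0.9,0,0,0,0]]
  ],
  "grip": -1
}}

```text
time: 1.25
position: [0.3147, 0.3007, 0.231]
tcp_rot: [0.438, -3.111, 0.0]
force: [1.1, -0.6, -0.6]
gripper_width: -0.0001
finger_force: 0.0
```

Emit:
{"name": "move_arm", "arguments": {
  "motion": [
    [[-0.05,-0.8,0,0,0,0],[-0.05,-0.8,0,0,0,0],[-0.05,-0.8,0,0,0,0],[-0.05,-0.8,0,0,0,0],[-0.05,-0.8,0,0,0,0],[-0.05,-0.8,0,0,0,0],[-0.02,-0.85,0,0,0,0],[0,0,0,0,0,0],[0,0,0,0,0,0]]
  ]
}}

```text
time: 2.15
position: [0.4077, 0.0346, 0.2309]
tcp_rot: [0.432, -3.111, -0.001]
force: [0.5, 0.9, 0.2]
gripper_width: -0.0003
finger_force: 0.0
```

Run:
```python
from h import *
go((.408,.035,.093),196)
p,W=cloud('wrist','w1')
m=(W[...,2]>.1)&(W[...,2]<.135)
k,L,st,_=cv2.connectedComponentsWithStats(m.astype(np.uint8))
for i in range(1,k):
    if st[i,4]>60: print(st[i],np.round(np.median(W[L==i],0),4),np.round(W[L==i].min(0),3),np.round(W[L==i].max(0),3))
```

```text
t 2.1 pos [0.4077 0.0346 0.2309] yaw -164.2 tilt [-0.001  0.   ] F [0.5 0.9 0.2] w -0.0003 J [ 0.   -0.43  1.69  0.    1.88 -1.85]
 turn units -0.022 shift units [-0.007  0.007  2.759]
[322 264  27  35 756] [0.4376 0.0581 0.119 ] [0.431 0.049 0.1  ] [0.45  0.069 0.121]
[ 193  284   40   75 1467] [ 0.4918 -0.0209  0.1221] [ 0.471 -0.031  0.1  ] [ 0.526 -0.013  0.125]
[ 478  383   68   48 1773] [0.502  0.2284 0.1209] [0.495 0.206 0.1  ] [0.515 0.249 0.135]
[180 419  27  25 152] [ 0.6021 -0.0158  0.1172] [ 0.6   -0.023  0.101] [ 0.605 -0.008  0.131]
```

View pics/w1.png

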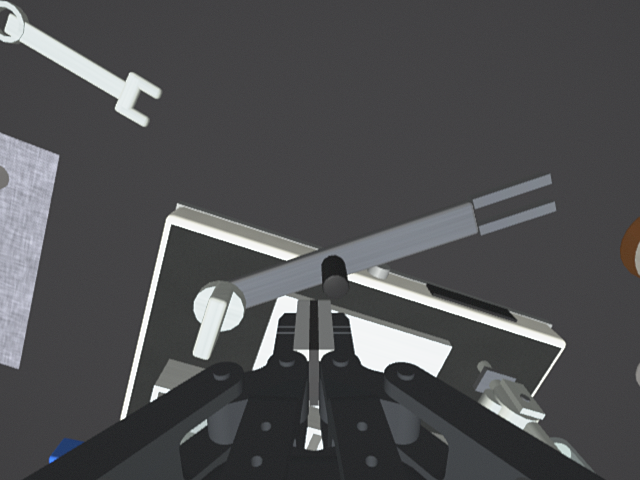

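The wrist view shows the post top at (335,283) and the nut's grip bar running from (220,290) to (203,355). Nothing is in the way. I'll lower behind the post and push.

Emit:
{"name": "move_arm", "arguments": {
  "motion": [
    [[0,0,0.9,0,0,0],[0,0,0.9,0,0,0],[0,0,0.9,0,0,0],[0,0,0,0,0,0],[-0.2,0.04,0,0,0,0],[-0.2,0.04,0,0,0,0],[-0.2,0.04,0,0,0,0],[-0.2,0.04,0,0,0,0],[-0.2,0.04,0,0,0,0],[-0.2,0.04,0,0,0,0],[-0.2,0.04,0,0,0,0],[0,0,0,0,0,0]]
  ]
}}

```text
time: 3.4
position: [0.4722, 0.0688, 0.096]
tcp_rot: [-0.438, 3.111, 0.002]
force: [0.0, -0.5, -0.6]
gripper_width: 0.0002
finger_force: 0.0
```

Emit:
{"name": "move_arm", "arguments": {
  "motion": [
    [[-0.1,0,0,0,0,0],[-0.1,0,0,0,0,0],[-0.05,0,0,0,0,0],[0,0,0,0,0,0]]
  ]
}}

```text
time: 3.8
position: [0.4836, 0.0716, 0.0963]
tcp_rot: [-0.437, 3.111, 0.001]
force: [-0.3, -0.1, 0.7]
gripper_width: 0.0001
finger_force: 0.0
```

Run:
```python
from h import *
go((.484,.072,.093),196)
p,W=cloud('side','s1')
x,y,z=[W[...,i] for i in range(3)]
m=(z>.1)&(z<.14)&(p.max(-1)<50)&(x>.42)&(x<.54)&(y<.12)&(y>.03)
v,u=np.nonzero(m);print(m.sum(),u.mean(),v.mean(),np.round(np.nanmedian(W[m],0),4))
c=p[150:300,230:410];cv2.imwrite('pics/s1c.png',cv2.resize(c,None,fx=4,fy=4,interpolation=cv2.INTER_CUBIC))
```

```text
t 3.8 pos [0.4836 0.0716 0.0963] yaw -164.0 tilt [0.    0.001] F [-0.3 -0.1  0.7] w 0.0001 J [ 0.08 -0.2   1.75  0.    1.59 -1.77]
 turn units -0.002 shift units [-0.01   0.005  0.065]
43 305.06976744186045 238.67441860465115 [0.4936 0.0632 0.1119]
```

View pics/s1c.png

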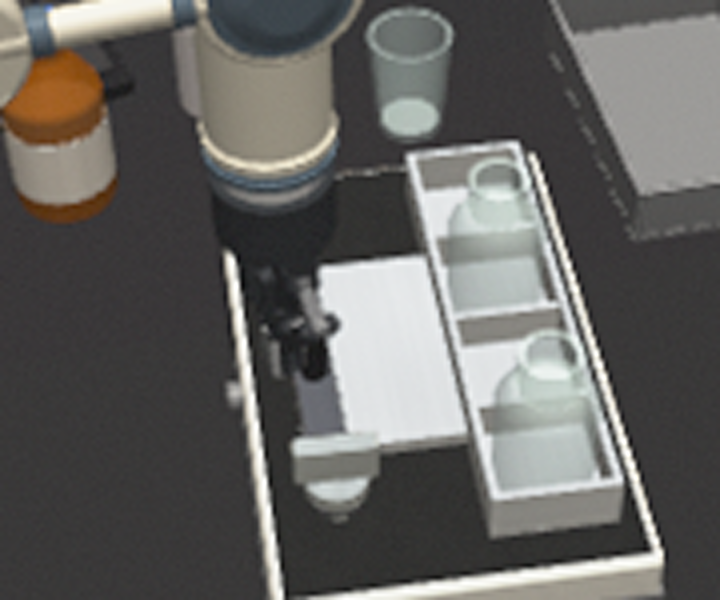

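The crop shows the bar nearly across, with the post at about (315,360). There is no stop force yet, so I'll push on in small steps.

Emit:
{"name": "move_arm", "arguments": {
  "motion": [
    [[-0.05,0,0,0,0,0],[-0.05,0,0,0,0,0],[0,0,0,0,0,0]]
  ]
}}

```text
time: 4.15
position: [0.4854, 0.0719, 0.0964]
tcp_rot: [0.435, -3.104, 0.002]
force: [-14.2, -5.0, 7.2]
gripper_width: -0.0005
finger_force: 7.5
```

Emit:
{"name": "move_arm", "arguments": {
  "motion": [
    [[-0.05,0,0,0,0,0],[-0.03,0,0,0,0,0],[0,0,0,0,0,0]]
  ]
}}

```text
time: 4.45
position: [0.4855, 0.072, 0.0963]
tcp_rot: [0.433, -3.095, 0.003]
force: [-31.6, -8.5, 16.1]
gripper_width: 0.0004
finger_force: 16.8
```

Hard stop reached. I'll back off, rise and move over the nut.

Emit:
{"name": "move_arm", "arguments": {
  "motion": [
    [[0.3,0,0,0,0,0],[0.4,0,0,0,0,0],[0,0,-0.9,0,0,0],[0,0,-0.9,0,0,0],[0,0,-0.6,0,0,0],[0,0,0,0,0,0],[0,0,0,0,0,0]]
  ]
}}

```text
time: 5.15
position: [0.4588, 0.0644, 0.2172]
tcp_rot: [-0.437, 3.109, 0.0]
force: [-0.8, -0.2, -1.3]
gripper_width: -0.0001
finger_force: 0.0
```

```bash
cat >> h.py <<'E'
def blobs(W,m,mn=40):
    k,L,st,_=cv2.connectedComponentsWithStats(m.astype(np.uint8))
    for i in range(1,k):
        if st[i,4]>mn:
            q=W[L==i]; r=cv2.minAreaRect(q[:,:2].astype(np.float32))
            print(st[i].tolist(),'med',np.round(np.median(q,0),4),'rect',np.round(r[0],4),np.round(r[1],4),round(r[2],1))
E
python3 - <<'E'
from h import *
p,W=cloud('wrist','w2')
z=W[...,2]
blobs(W,(z>.116)&(z<.128)&(W[...,0]<.6))
go((.4985,-.0215,.2),180)
E
```

```text
[157, 224, 39, 76, 1674] med [ 0.4963 -0.0208  0.1224] rect [ 0.4988 -0.0218] [0.0143 0.0545] 85.6
[304, 292, 24, 8, 137] med [0.4971 0.0757 0.1189] rect [0.4975 0.0758] [0.0045 0.016 ] 17.2
[476, 346, 74, 38, 1138] med [0.5063 0.2182 0.1222] rect [0.5067 0.224 ] [0.0309 0.0423] 57.0
t 5.2 pos [0.4583 0.0644 0.2157] yaw -164.0 tilt [-0.  0.] F [ 0.1 -0.2  0.2] w -0.0003 J [ 0.07 -0.28  1.61  0.    1.82 -1.78]
 turn units 1.999 shift units [-0.805 -1.718  0.314]
```

Emit:
{"name": "move_arm", "arguments": {
  "motion": [
    [[0,0,0,0,0,0.85],[0,0,0,0,0,0.85],[0,0,0,0,0,0.85],[-0.24,-0.9,0,0,0,0],[-0.24,-0.88,0,0,0,0],[-0.2,0.0,0,0,0,0],[0,0,0,0,0,0],[0,0,0,0,0,0]]
  ],
  "grip": 0.2,
  "grip_force": 100
}}

```text
time: 6.0
position: [0.4849, -0.0263, 0.215]
tcp_rot: [-0.12, -3.137, -0.001]
force: [-1.2, -0.2, 0.2]
gripper_width: 0.0513
finger_force: 0.0
```

```bash
python3 -c "
from h import *
go((.4988,-.0218,.097),175.6)"
```

```text
t 6.0 pos [ 0.4849 -0.0263  0.215 ] yaw 175.6 tilt [-0.002  0.001] F [-1.2 -0.2  0.2] w 0.0513 J [-0.12 -0.22  1.56  0.    1.81 -1.62]
 turn units 0.001 shift units [-0.27   0.112  2.361]
```

Emit:
{"name": "move_arm", "arguments": {
  "motion": [
    [[-0.27,0.11,0,0,0,0],[0,0,0.8,0,0,0],[0,0,0.8,0,0,0],[0,0,0.75,0,0,0],[0,0,0,0,0,0],[0,0,0,0,0,0]]
  ]
}}

```text
time: 6.6
position: [0.4987, -0.0216, 0.0991]
tcp_rot: [-0.118, -3.138, -0.0]
force: [0.2, -0.4, 0.8]
gripper_width: 0.0513
finger_force: 0.0
```

Emit:
{"name": "move_arm", "arguments": {
  "motion": [
    [[0,0,0,0,0,0],[0,0,0,0,0,0],[0,0,0,0,0,0],[0,0,0,0,0,0],[0,0,0,0,0,0]]
  ],
  "grip": -1
}}

```text
time: 7.1
position: [0.5006, -0.021, 0.1019]
tcp_rot: [0.119, 3.135, 0.005]
force: [-0.4, 6.5, 6.1]
gripper_width: 0.0121
finger_force: 98.6
```

Emit:
{"name": "move_arm", "arguments": {
  "motion": [
    [[0,0,0,0,0,0.7],[0,0,0,0,0,0.7],[0,0,0,0,0,0.7],[0,0,0,0,0,0.7],[0,0,0,0,0,0.7],[0,0,0,0,0,0.7],[0,0,0,0,0,0]]
  ]
}}

```text
time: 7.8
position: [0.5003, -0.0216, 0.1019]
tcp_rot: [1.025, 2.966, 0.005]
force: [-1.2, 4.5, 6.8]
gripper_width: 0.0121
finger_force: 98.8
```

```bash
python3 -c "
from h import *
print(get_obs()['ft_torque'])
go((.4988,-.0218,.097),175.6)"
```

```text
[ 0.59837755  0.38765541 -0.37808205]
t 7.8 pos [ 0.5003 -0.0216  0.1019] yaw 141.9 tilt [0.004 0.002] F [-1.2  4.5  6.8] w 0.0121 J [-0.11 -0.17  1.71  0.    1.59 -1.02]
 turn units -4.217 shift units [ 0.03  -0.006  0.097]
```

Emit:
{"name": "move_arm", "arguments": {
  "motion": [
    [[0,0,0,0,0,0.9],[0,0,0,0,0,0.9],[0,0,0,0,0,0.9],[0,0,0,0,0,0.9],[0,0,0,0,0,0.9],[0,0,0,0,0,0.9],[0,0,0,0,0,0.9],[0,0,0,0,0,0.9],[0,0,0,0,0,0.9],[0,0,0,0,0,0.9],[0,0,0,0,0,0.9],[0,0,0,0,0,0]]
  ]
}}

```text
time: 9.0
position: [0.4989, -0.0218, 0.1018]
tcp_rot: [-2.684, -1.632, -0.002]
force: [-6.7, 4.2, 9.8]
gripper_width: 0.0119
finger_force: 99.3
```

Emit:
{"name": "move_arm", "arguments": {
  "motion": [
    [[0,0,0,0,0,0.9],[0,0,0,0,0,0.9],[0,0,0,0,0,0.9],[0,0,0,0,0,0.9],[0,0,0,0,0,0.9],[0,0,0,0,0,0.9],[0,0,0,0,0,0.9],[0,0,0,0,0,0.9],[0,0,0,0,0,0.9],[0,0,0,0,0,0.9],[0,0,0,0,0,0.9],[0,0,0,0,0,0]]
  ]
}}

```text
time: 10.2
position: [0.4984, -0.0205, 0.1018]
tcp_rot: [-3.105, 0.452, 0.002]
force: [-9.6, 9.0, 11.6]
gripper_width: 0.012
finger_force: 99.5
```

```bash
python3 -c "
from h import *
print(get_obs()['ft_torque'])
go((.4988,-.0218,.097),175.6)"
```

```text
[ 1.45297669  1.86896775 -0.32580234]
t 10.2 pos [ 0.4984 -0.0205  0.1018] yaw -16.5 tilt [-0.001  0.004] F [-9.6  9.  11.6] w 0.012 J [-0.11 -0.17  1.71  0.    1.6   1.75]
 turn units 20.981 shift units [-0.009 -0.026  0.096]
```

Emit:
{"name": "move_arm", "arguments": {
  "motion": [
    [[0,0,0,0,0,0],[0,0,0,0,0,0],[0,0,0,0,0,0],[0,0,-0.8,0,0,0],[0,0,0,0,0,0]]
  ],
  "grip": 0.2
}}

```text
time: 10.7
position: [0.5014, -0.0231, 0.1441]
tcp_rot: [-3.109, 0.449, -0.013]
force: [0.5, -0.1, 0.0]
gripper_width: 0.0509
finger_force: 0.0
```

Emit:
{"name": "move_arm", "arguments": {
  "motion": [
    [[0,0,0,0,0,-1],[0,0,0,0,0,-1],[0,0,0,0,0,-1],[0,0,0,0,0,-1],[0,0,0,0,0,-1],[0,0,0,0,0,-1],[0,0,0,0,0,-1],[0,0,0,0,0,-1],[0,0,0,0,0,-1],[0,0,0,0,0,-1],[0,0,0,0,0,-1],[0,0,0,0,0,-0.5]]
  ]
}}

```text
time: 11.9
position: [0.4994, -0.0229, 0.1387]
tcp_rot: [2.478, 1.93, 0.0]
force: [-0.7, -0.4, -0.5]
gripper_width: 0.0509
finger_force: 0.0
```

Emit:
{"name": "move_arm", "arguments": {
  "motion": [
    [[0,0,0,0,0,-1],[0,0,0,0,0,-1],[0,0,0,0,0,-1],[0,0,0,0,0,-1],[0,0,0,0,0,-1],[0,0,0,0,0,-1],[0,0,0,0,0,-1],[0,0,0,0,0,-1],[0,0,0,0,0,-1],[0,0,0,0,0,-1],[0,0,0,0,0,-1],[0,0,0,0,0,0]]
  ]
}}

```text
time: 13.1
position: [0.4994, -0.0229, 0.1387]
tcp_rot: [0.447, 3.109, -0.0]
force: [0.3, -1.1, -0.1]
gripper_width: 0.0512
finger_force: 0.0
```

Run:
```python
from h import *
go((.4988,-.0218,.098),163.5)
p,W=cloud('wrist','w3')
z=W[...,2]
blobs(W,(z>.116)&(z<.128)&(W[...,0]<.6))
```

```text
t 13.1 pos [ 0.4994 -0.0229  0.1387] yaw 163.6 tilt [ 0. -0.] F [ 0.3 -1.1 -0.1] w 0.0512 J [-0.11 -0.18  1.66 -0.    1.66 -1.4 ]
 turn units 0.017 shift units [0.017 0.018 0.814]
[511, 227, 48, 43, 1518] med [0.5037 0.0772 0.1193] rect [0.5045 0.0779] [0.0197 0.0195] 73.3
[303, 239, 32, 109, 3261] med [ 0.4959 -0.0208  0.1224] rect [ 0.4992 -0.0215] [0.014  0.0542] 73.2
```

The bar and nut are well placed: post (0.5045, 0.0779), nut axis at 163.2°. I'll regrip and turn to the stop.

Emit:
{"name": "move_arm", "arguments": {
  "motion": [
    [[0,0,0.4,0,0,0],[0,0,0.4,0,0,0],[0,0,0,0,0,0],[0,0,0,0,0,0]]
  ]
}}

```text
time: 13.55
position: [0.4991, -0.0227, 0.0989]
tcp_rot: [-0.452, -3.108, 0.0]
force: [-0.2, 0.5, 0.0]
gripper_width: 0.0513
finger_force: 0.0
```

Emit:
{"name": "move_arm", "arguments": {
  "motion": [
    [[0,0,0,0,0,0],[0,0,0,0,0,0],[0,0,0,0,0,0],[0,0,0,0,0,0],[0,0,0,0,0,0.9],[0,0,0,0,0,0.9],[0,0,0,0,0,0.9],[0,0,0,0,0,0.9],[0,0,0,0,0,0.9],[0,0,0,0,0,0.9],[0,0,0,0,0,0.9],[0,0,0,0,0,0]]
  ],
  "grip": -1
}}

```text
time: 14.75
position: [0.4997, -0.0217, 0.1005]
tcp_rot: [1.731, 2.621, 0.004]
force: [-1.5, 5.3, 6.0]
gripper_width: 0.0121
finger_force: 98.9
```

Emit:
{"name": "move_arm", "arguments": {
  "motion": [
    [[0,0,0,0,0,0.9],[0,0,0,0,0,0.9],[0,0,0,0,0,0.9],[0,0,0,0,0,0]]
  ]
}}

```text
time: 15.15
position: [0.4994, -0.0218, 0.1005]
tcp_rot: [-2.191, -2.251, -0.003]
force: [-2.5, 5.1, 6.4]
gripper_width: 0.0118
finger_force: 99.0
```

```bash
python3 -c "
from h import *
print(get_obs()['ft_torque'])
go((.4988,-.0218,.097),175.6)"
```

```text
[ 0.64620472  0.64188351 -0.38471335]
t 15.2 pos [ 0.4994 -0.0218  0.1005] yaw 91.6 tilt [0.001 0.002] F [-2.5  5.1  6.4] w 0.0118 J [-0.11 -0.17  1.71  0.    1.59 -0.14]
 turn units -10.506 shift units [ 0.012 -0.002  0.07 ]
```

Emit:
{"name": "move_arm", "arguments": {
  "motion": [
    [[0,0,0,0,0,0.7],[0,0,0,0,0,0.7],[0,0,0,0,0,0.7],[0,0,0,0,0,0.7],[0,0,0,0,0,0.5],[0,0,0,0,0,0.5],[0,0,0,0,0,0]]
  ]
}}

```text
time: 15.85
position: [0.4989, -0.0216, 0.1005]
tcp_rot: [-2.702, -1.6, -0.002]
force: [-5.4, 5.1, 8.3]
gripper_width: 0.0121
finger_force: 99.2
```

```bash
python3 -c "
from h import *
print(get_obs()['ft_torque'])
go((.4988,-.0218,.097),175.6)"
```

```text
[ 0.68935775  1.06660709 -0.20782243]
t 15.8 pos [ 0.4989 -0.0216  0.1005] yaw 61.3 tilt [0.    0.002] F [-5.4  5.1  8.3] w 0.0121 J [-0.11 -0.17  1.71  0.    1.6   0.39]
 turn units -14.292 shift units [ 0.003 -0.004  0.069]
```

Total turned is 294°. I'll continue gently until the torque rises.

Emit:
{"name": "move_arm", "arguments": {
  "motion": [
    [[0,0,0,0,0,0.3],[0,0,0,0,0,0.3],[0,0,0,0,0,0.3],[0,0,0,0,0,0.3],[0,0,0,0,0,0]]
  ]
}}

```text
time: 16.35
position: [0.499, -0.0216, 0.1006]
tcp_rot: [-2.822, -1.38, -0.001]
force: [-5.7, 1.6, 8.7]
gripper_width: 0.0119
finger_force: 142.1
```

```bash
python3 -c "
from h import *
print(get_obs()['ft_torque'])
go((.4988,-.0218,.097),175.6)"
```

```text
[0.44186365 0.99806296 3.67533255]
t 16.4 pos [ 0.499  -0.0216  0.1006] yaw 52.1 tilt [0.    0.001] F [-5.7  1.6  8.7] w 0.0119 J [-0.11 -0.17  1.71  0.    1.6   0.55]
 turn units -15.437 shift units [ 0.004 -0.005  0.072]
```

Torque reads 3.7 N m, so the nut is at its firm stop. I'll release, rise and go to the lever's +y side.

Emit:
{"name": "move_arm", "arguments": {
  "motion": [
    [[0,0,0,0,0,-0.2],[0,0,0,0,0,0],[0,0,0,0,0,0],[0,0,0,0,0,0],[0,0,-0.9,0,0,0],[0,0,-0.9,0,0,0],[0,0,-0.9,0,0,0],[0,0,-0.9,0,0,0],[0,0,-0.5,0,0,0]]
  ],
  "grip": 0.2
}}

```text
time: 17.25
position: [0.4997, -0.0229, 0.3084]
tcp_rot: [2.807, 1.404, 0.007]
force: [0.2, -0.6, 0.0]
gripper_width: 0.0514
finger_force: 0.0
```

Emit:
{"name": "move_arm", "arguments": {
  "motion": [
    [[0,0,0,0,0,-0.87],[0,0,0,0,0,-0.87],[0,0,0,0,0,-0.87],[0,0,0,0,0,-0.87],[0,0,0,0,0,-0.87],[0,0,0,0,0,0],[0,0,0,0,0,0]]
  ],
  "grip": -1
}}

```text
time: 17.95
position: [0.4992, -0.0228, 0.3037]
tcp_rot: [2.264, 2.178, -0.0]
force: [0.3, 0.6, 0.3]
gripper_width: -0.0002
finger_force: 0.0
```

Run:
```python
from h import *
go((.515,.292,.30),87)
p,W=cloud('wrist','w4')
z=W[...,2]
blobs(W,(z>.116)&(z<.128)&(W[...,0]<.6))
```

```text
t 17.9 pos [ 0.4992 -0.0228  0.3037] yaw 87.8 tilt [-0. -0.] F [0.3 0.6 0.3] w -0.0002 J [-0.11 -0.15  1.34 -0.    1.95 -0.08]
 turn units 0.098 shift units [ 6.303 -0.015  0.074]
[304, 68, 25, 28, 523] med [0.5053 0.0782 0.1195] rect [0.5053 0.0781] [0.0193 0.0187] 40.9
[294, 176, 41, 59, 1003] med [ 0.5001 -0.0198  0.1225] rect [ 0.4997 -0.0215] [0.0539 0.0143] 59.2
```

The nut now sits at 59.2°, which is 296° or 5.17 rad of travel, and the bar is still across. Lever next.

Emit:
{"name": "move_arm", "arguments": {
  "motion": [
    [[0.9,0,0,0,0,0.05],[0.9,0,0,0,0,0.05],[0.9,0,0,0,0,0],[0.9,0,0,0,0,0],[0.9,0,0,0,0,0],[0.9,0,0,0,0,0],[0.9,0,0,0,0,0],[0,0,0,0,0,0],[0,0,0.8,0,0,0],[0,0,0.8,0,0,0],[0,0,0.75,0,0,0],[0,0,0,0,0,0]]
  ]
}}

```text
time: 19.2
position: [0.5112, 0.2902, 0.1789]
tcp_rot: [-2.275, -2.161, 0.018]
force: [-0.1, -0.0, -1.8]
gripper_width: -0.0002
finger_force: 0.0
```

Run:
```python
from h import *
go((.510,.190,.185),87)
p,W=cloud('side','s2')
x,y,z=W[...,0],W[...,1],W[...,2]
blobs(W,(z>.19)&(z<.24)&(abs(x-.51)<.04)&(y>.2)&(y<.275))
```

```text
t 19.2 pos [0.5112 0.2902 0.1789] yaw 87.1 tilt [-0.011 -0.006] F [-0.1 -0.  -1.8] w -0.0002 J [ 0.46  0.07  1.35 -0.    1.74  0.51]
 turn units 0.008 shift units [-2.003  0.081 -0.121]
[296, 157, 8, 17, 118] med [0.5155 0.243  0.2134] rect [0.5154 0.244 ] [0.0144 0.0208] 63.3
```

Emit:
{"name": "move_arm", "arguments": {
  "motion": [
    [[-0.2,0.03,0,0,0,0],[-0.2,0.03,0,0,0,0],[-0.2,0.03,0,0,0,0],[-0.2,0,0,0,0,0],[-0.2,0,0,0,0,0],[-0.2,0,0,0,0,0],[-0.2,0,0,0,0,0],[-0.2,0,0,0,0,0],[-0.2,0,0,0,0,0],[-0.2,0,0,0,0,0],[0,0,0,0,0,0]]
  ]
}}

```text
time: 20.35
position: [0.5134, 0.1904, 0.1864]
tcp_rot: [2.277, 2.164, -0.001]
force: [-0.2, 0.4, -0.1]
gripper_width: -0.0001
finger_force: 0.0
```

Run:
```python
from h import *
go((.508,.170,.158),87)
p,W=cloud('side','s3')
cv2.imwrite('pics/s3c.png',cv2.resize(p[110:300,220:410],None,fx=3,fy=3,interpolation=cv2.INTER_CUBIC))
```

```text
t 20.4 pos [0.5134 0.1904 0.1864] yaw 87.1 tilt [ 0.    -0.001] F [-0.2  0.4 -0.1] w -0.0001 J [ 0.29 -0.05  1.46 -0.    1.74  0.34]
 turn units 0.011 shift units [-0.413 -0.086  0.567]
```

View pics/s3c.png

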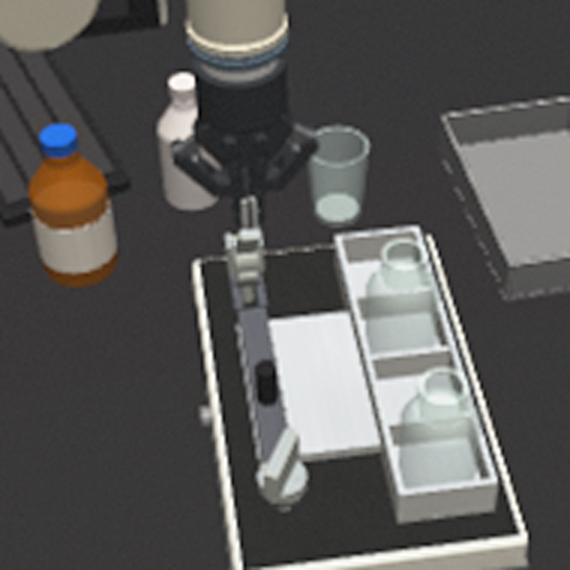

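The crop shows the bar straight across and the fingers behind the lever, which leans toward the camera at (248,210). I'll follow the arc down.

Emit:
{"name": "move_arm", "arguments": {
  "motion": [
    [[-0.2,0,0.14,0,0,0],[-0.2,0,0.16,0,0,0],[-0.14,0,0.14,0,0,0],[-0.09,0,0.15,0,0,0],[-0.06,0,0.18,0,0,0],[-0.04,0,0.18,0,0,0],[-0.02,0,0.18,0,0,0],[0,0,0.1,0,0,0],[0,0,0,0,0,0],[0,0,0,0,0,0]]
  ]
}}

```text
time: 21.4
position: [0.5112, 0.1543, 0.1243]
tcp_rot: [-2.275, -2.166, 0.001]
force: [0.1, -0.9, -0.4]
gripper_width: 0.0
finger_force: 0.0
```

Run:
```python
from h import *
go((.508,.151,.1205),87)
p,W=cloud('side','s4')
x,y,z=W[...,0],W[...,1],W[...,2]
blobs(W,(z>.1)&(z<.24)&(abs(x-.51)<.04)&(y>.05)&(y<.275))
```

```text
t 21.4 pos [0.5112 0.1543 0.1243] yaw 87.2 tilt [-0.001 -0.   ] F [ 0.1 -0.9 -0.4] w 0.0 J [ 0.23 -0.08  1.59 -0.    1.63  0.28]
 turn units 0.023 shift units [-0.069 -0.061  0.075]
[288, 179, 32, 46, 774] med [0.5099 0.1429 0.1878] rect [0.5181 0.1694] [0.1096 0.0794] 69.4
[305, 230, 8, 11, 72] med [0.5056 0.0731 0.1171] rect [0.506  0.0759] [0.0197 0.0198] 22.1
```

Emit:
{"name": "move_arm", "arguments": {
  "motion": [
    [[0,0,0.05,0,0,0],[0,0,0.05,0,0,0],[0,0,0.05,0,0,0],[0,0,0,0,0,0]]
  ]
}}

```text
time: 21.85
position: [0.5119, 0.1545, 0.1209]
tcp_rot: [2.274, 2.165, 0.004]
force: [-6.1, -1.2, 15.5]
gripper_width: 0.0001
finger_force: 7.5
```

Emit:
{"name": "move_arm", "arguments": {
  "motion": [
    [[0,0,0.05,0,0,0],[0,0,0.05,0,0,0],[0,0,0,0,0,0]]
  ]
}}

```text
time: 22.15
position: [0.5121, 0.1546, 0.1206]
tcp_rot: [2.273, 2.164, 0.008]
force: [-15.4, -4.4, 34.3]
gripper_width: -0.0002
finger_force: 17.1
```

Firm stop at z = 0.1206, so the lever is level and shut. I'll rise and look at the lever and both bottle necks.

Emit:
{"name": "move_arm", "arguments": {
  "motion": [
    [[0,0,-0.5,0,0,0],[0,0,-0.9,0,0,0],[0,0,-0.9,0,0,0],[0,0,-0.9,0,0,0],[0,0,-0.7,0,0,0],[-0.7,0.7,0,0,0,0],[-0.7,0.7,0,0,0,0],[0,0,0,0,0,0],[0,0,0,0,0,0]]
  ]
}}

```text
time: 23.05
position: [0.5784, 0.0802, 0.3061]
tcp_rot: [-2.276, -2.163, 0.002]
force: [0.3, 0.8, 0.3]
gripper_width: -0.0002
finger_force: 0.0
```

Run:
```python
from h import *
go((.6,.06,.30),87)
p,W=cloud('wrist','w5')
x,y,z=W[...,0],W[...,1],W[...,2]
blobs(W,(z>.1)&(z<.14)&(x<.6))
blobs(W,(z>.16)&(z<.18)&(x>.55)&(x<.75)&(y<.2),20)
```

```text
t 23.1 pos [0.5784 0.0802 0.3061] yaw 87.1 tilt [-0.002  0.   ] F [0.3 0.8 0.3] w -0.0002 J [0.08 0.08 1.11 0.   1.95 0.13]
 turn units 0.009 shift units [-0.382  0.452  0.122]
[190, 0, 55, 167, 5041] med [0.5126 0.1949 0.1202] rect [0.5111 0.182 ] [0.1265 0.0353] 86.0
[220, 198, 26, 26, 498] med [0.5072 0.08   0.1193] rect [0.5058 0.0784] [0.0189 0.019 ] 40.2
[221, 281, 37, 57, 900] med [ 0.5028 -0.0152  0.1224] rect [ 0.5002 -0.0208] [0.054  0.0141] 58.8
[372, 104, 61, 61, 1440] med [0.6451 0.1419 0.1693] rect [0.6439 0.141 ] [0.0407 0.0409] 86.4
[362, 308, 51, 49, 1219] med [ 0.6352 -0.019   0.169 ] rect [ 0.6354 -0.0197] [0.0409 0.0415] 18.3
```

View pics/w5.png

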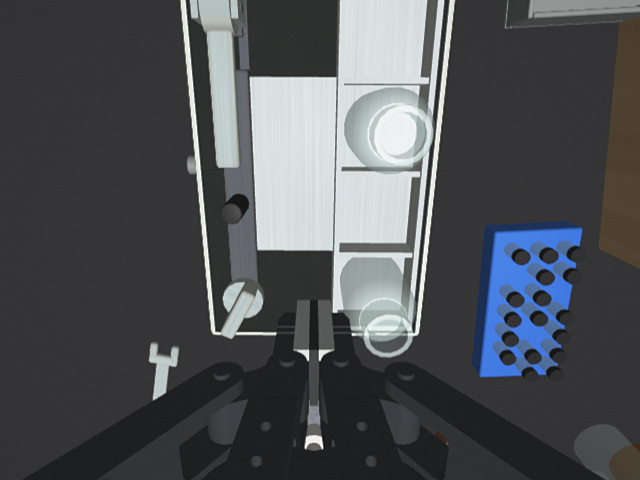

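The wrist view shows the lever level along the bar, from (215,20) to (228,165), and bottle rims at (401,133) and (388,333). Only two bottles are present. Rim centres from depth are (0.644, 0.141) and (0.635, -0.020). On to the stoppers at the near end of the mat.

Emit:
{"name": "move_arm", "arguments": {
  "motion": [
    [[-0.8,-0.3,0,0,0,0],[-0.8,-0.3,0,0,0,0],[-0.8,-0.3,0,0,0,0],[-0.8,-0.3,0,0,0,0],[-0.8,-0.3,0,0,0,0],[-0.8,-0.3,0.2,0,0,0],[-0.8,-0.2,0.4,0,0,0],[-0.6,0,0.5,0,0,0],[0,0,0,0,0,0],[0,0,0,0,0,0]]
  ],
  "grip": 0,
  "grip_force": 40
}}

```text
time: 24.1
position: [0.4625, -0.2227, 0.2522]
tcp_rot: [-2.275, -2.166, -0.001]
force: [0.1, 0.7, 0.0]
gripper_width: 0.0428
finger_force: 0.0
```

Run:
```python
from h import *
p,W=cloud('wrist','w6')
x,y,z=W[...,0],W[...,1],W[...,2]
blobs(W,(z>.066)&(z<.08)&(y<-.2)&(p.min(-1)>120),20)
go((.47,-.266,.04),87)
cv2.imwrite('pics/w6s.png',p)
```

```text
[313, 243, 24, 22, 406] med [ 0.4707 -0.265   0.0697] rect [ 0.4707 -0.2655] [0.0201 0.0202] 42.4
[411, 258, 23, 21, 388] med [ 0.559  -0.2837  0.0696] rect [ 0.5589 -0.2843] [0.0205 0.0202] 1.7
[488, 263, 23, 21, 390] med [ 0.6292 -0.292   0.0695] rect [ 0.6298 -0.2926] [0.0203 0.0199] 88.7
[308, 334, 22, 19, 320] med [ 0.4613 -0.3581  0.0698] rect [ 0.4614 -0.3589] [0.0201 0.0202] 45.9
[475, 348, 22, 19, 313] med [ 0.6254 -0.3821  0.0698] rect [ 0.6262 -0.383 ] [0.0206 0.0198] 58.3
t 24.1 pos [ 0.463  -0.2224  0.2533] yaw 87.3 tilt [ 0.001 -0.   ] F [0.9 0.2 0.3] w 0.0428 J [-0.51 -0.14  1.42  0.    1.86 -0.47]
 turn units 0.031 shift units [-0.864  0.185  4.267]
```

View pics/w6.png

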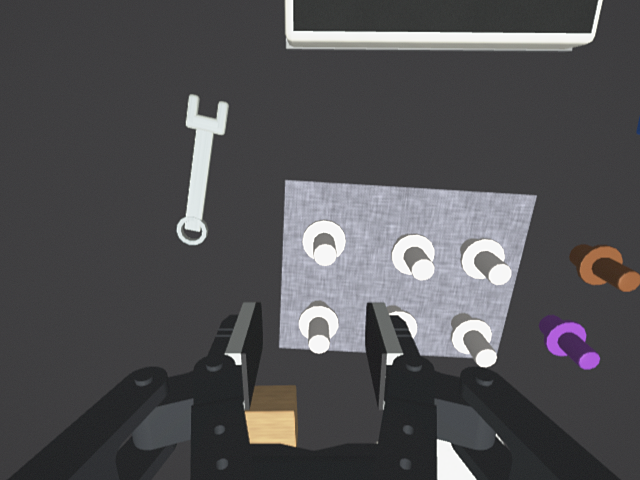

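The wrist view shows the target, a white stopper, at (325,252), with the brown (605,270) and purple (570,340) look-alikes well off to the right. I'll grasp the target at (0.4707, -0.2655).

Emit:
{"name": "move_arm", "arguments": {
  "motion": [
    [[-0.86,0.18,0,0,0,0],[0,0,0,0,0,0],[0,0,0.9,0,0,0],[0,0,0.9,0,0,0],[0,0,0.9,0,0,0],[0,0,0.9,0,0,0],[0,0,0.68,0,0,0],[0,0,0,0,0,0],[0,0,0,0,0,0]]
  ]
}}

```text
time: 25.05
position: [0.4707, -0.2661, 0.04]
tcp_rot: [2.273, 2.167, 0.001]
force: [0.3, -0.3, 0.9]
gripper_width: 0.0429
finger_force: 0.0
```

Emit:
{"name": "move_arm", "arguments": {
  "motion": [
    [[0,0,0,0,0,0],[0,0,0,0,0,0],[0,0,0,0,0,0],[0,0,0,0,0,0]]
  ],
  "grip": -1
}}

```text
time: 25.45
position: [0.4716, -0.2678, 0.0421]
tcp_rot: [2.271, 2.162, 0.003]
force: [-0.1, 1.9, 7.0]
gripper_width: 0.021
finger_force: 39.1
```

```bash
python3 -c "
from h import *
go((.6354,-.0197,.26),87)"
```

```text
t 25.4 pos [ 0.4716 -0.2678  0.0421] yaw 87.2 tilt [ 0.005 -0.003] F [-0.1  1.9  7. ] w 0.021 J [-0.58 -0.02  1.68  0.    1.47 -0.53]
 turn units 0.023 shift units [ 5.127  3.012 -4.358]
```

Emit:
{"name": "move_arm", "arguments": {
  "motion": [
    [[0,0,-0.5,0,0,0],[0,0,-0.9,0,0,0],[0,0,-0.9,0,0,0],[0,0,-0.9,0,0,0],[0,0,-0.9,0,0,0],[0,0,-0.35,0,0,0],[0.85,0.5,0,0,0,0],[0.85,0.5,0,0,0,0],[0.85,0.5,0,0,0,0],[0.85,0.5,0,0,0,0],[0,0,0,0,0,0],[0,0,0,0,0,0]]
  ]
}}

```text
time: 26.65
position: [0.5784, -0.1011, 0.2617]
tcp_rot: [2.272, 2.168, 0.0]
force: [0.6, -0.2, -0.3]
gripper_width: 0.0211
finger_force: 39.4
```

Run:
```python
from h import *
go((.6354,-.0217,.26),87)
p,W=cloud('wrist','w7')
x,y,z=W[...,0],W[...,1],W[...,2]
blobs(W,(z>.16)&(z<.18)&(x>.55)&(x<.75)&(y<.2)&(y>-.06),20)
```

```text
t 26.6 pos [ 0.5784 -0.1011  0.2617] yaw 87.3 tilt [ 0.001 -0.001] F [ 0.6 -0.2 -0.3] w 0.0211 J [-0.23  0.06  1.21 -0.    1.87 -0.18]
 turn units 0.039 shift units [1.645 1.055 0.033]
[368, 67, 74, 76, 2161] med [ 0.6373 -0.0191  0.1693] rect [ 0.6351 -0.0203] [0.0408 0.0411] 87.3
```

View pics/w7.png

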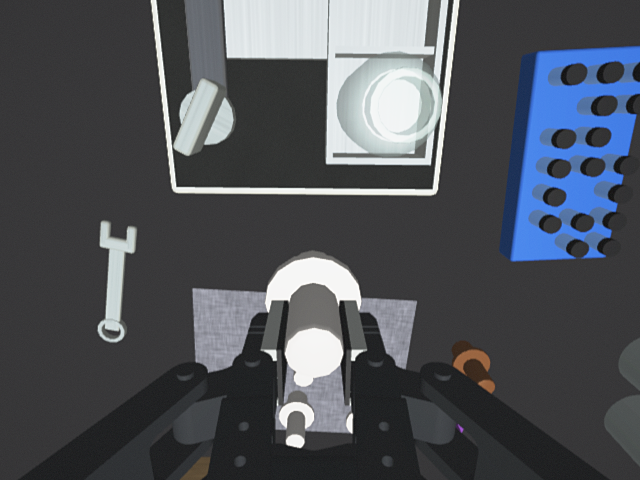

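The wrist view shows the stopper held upright between the pads at (313,320), with the bottle rim at (400,105). I'll measure the held stopper's axis against the TCP.

```bash
cat >> h.py <<'E'
def held():
    p,W=cloud('wrist'); o=get_obs()['position']
    D=W-o; m=(np.hypot(D[...,0],D[...,1])<.04)&(p.min(-1)>100)
    z=D[...,2]
    for lo,hi in((-.02,.0),(.0,.02),(.02,.045)):
        q=D[m&(z>lo)&(z<hi)]
        if len(q)>50:
            c,r=cv2.minEnclosingCircle(q[:,:2].astype(np.float32)); print(lo,len(q),np.round(c,4),round(r,4),'z pct',np.round(np.percentile(q[:,2],[5,50,95]),4))
E
python3 -c "
from h import *
held()"
```

```text
-0.02 3194 [0.0006 0.003 ] 0.0214 z pct [-0.0118 -0.0102 -0.0038]
0.0 1352 [0.001  0.0064] 0.0242 z pct [0.0014 0.0104 0.0191]
0.02 3180 [-0.0012  0.0068] 0.0304 z pct [0.0221 0.0275 0.0373]
```

Emit:
{"name": "move_arm", "arguments": {
  "motion": [
    [[0.55,0.35,0,0,0,0],[0.55,0.35,0,0,0,0],[0.51,0.35,0,0,0,0],[0,0,0,0,0,0],[0,0,0.4,0,0,0],[0,0,0.4,0,0,0],[0,0,0.2,0,0,0],[0,0,0,0,0,0],[0,0,0,0,0,0]]
  ]
}}

```text
time: 27.65
position: [0.634, -0.0257, 0.2119]
tcp_rot: [2.277, 2.163, 0.001]
force: [-1.3, -1.5, 0.8]
gripper_width: 0.0211
finger_force: 39.7
```

```bash
python3 -c "
from h import *
go((.6345,-.023,.186),87.3)
held()"
```

```text
t 27.6 pos [ 0.634  -0.0257  0.2119] yaw 87.1 tilt [ 0.001 -0.001] F [-1.3 -1.5  0.8] w 0.0211 J [-0.09  0.18  1.17 -0.    1.79 -0.04]
 turn units -0.028 shift units [0.055 0.007 0.517]
-0.02 2860 [0.0002 0.002 ] 0.0214 z pct [-0.0115 -0.0102 -0.009 ]
0.0 104 [0.0002 0.0033] 0.0185 z pct [0.0017 0.0045 0.0149]
0.02 2699 [0.0001 0.0022] 0.0188 z pct [0.026  0.0277 0.0373]
```

Emit:
{"name": "move_arm", "arguments": {
  "motion": [
    [[0.06,0.01,0,0,0,0],[0,0,0,0,0,0],[0,0,0.1,0,0,0],[0,0,0.1,0,0,0],[0,0,0.1,0,0,0],[0,0,0.1,0,0,0],[0,0,0.06,0,0,0],[0,0,0,0,0,0]]
  ]
}}

```text
time: 28.5
position: [0.6347, -0.0213, 0.187]
tcp_rot: [-2.275, -2.166, 0.001]
force: [0.1, -0.2, -1.6]
gripper_width: 0.0208
finger_force: 39.8
```

```bash
python3 -c "
from h import *
go((.6345,-.023,.186),87.3)
held()"
```

```text
t 28.5 pos [ 0.6347 -0.0213  0.187 ] yaw 87.2 tilt [-0.001  0.   ] F [ 0.1 -0.2 -1.6] w 0.0208 J [-0.09  0.18  1.21  0.    1.75 -0.04]
 turn units -0.015 shift units [-0.034 -0.003  0.019]
-0.02 2910 [0.0001 0.0027] 0.0213 z pct [-0.0131 -0.0108 -0.0096]
0.0 118 [0.0005 0.0061] 0.0221 z pct [0.0014 0.0042 0.0131]
0.02 2666 [0.0003 0.0022] 0.0188 z pct [0.0255 0.0271 0.0369]
```

Emit:
{"name": "move_arm", "arguments": {
  "motion": [
    [[0,0,0.05,0,0,0],[0,0,0.05,0,0,0],[0,0,0.05,0,0,0],[0,0,0,0,0,0]]
  ]
}}

```text
time: 28.95
position: [0.6359, -0.0214, 0.1861]
tcp_rot: [2.271, 2.162, 0.008]
force: [-4.7, 0.5, 16.4]
gripper_width: 0.0207
finger_force: 41.3
```

Emit:
{"name": "move_arm", "arguments": {
  "motion": [
    [[0,0,0.05,0,0,0],[0,0,0.05,0,0,0],[0,0,0,0,0,0]]
  ]
}}

```text
time: 29.25
position: [0.6363, -0.0214, 0.1861]
tcp_rot: [2.268, 2.16, 0.013]
force: [-9.8, 0.2, 30.6]
gripper_width: 0.0208
finger_force: 43.5
```

It's seated, with 30 N and the height not changing. Release and rise.

Emit:
{"name": "move_arm", "arguments": {
  "motion": [
    [[0,0,-0.22,0,0,0],[0,0,0,0,0,0],[0,0,0,0,0,0],[0,0,0,0,0,0],[0,0,-0.5,0,0,0],[0,0,-0.7,0,0,0],[0,0,-0.5,0,0,0],[-0.8,0,0,0,0,0],[-0.8,0,0,0,0,0],[0,0,0,0,0,0],[0,0,0,0,0,0]]
  ],
  "grip": 0
}}

```text
time: 30.35
position: [0.6309, -0.102, 0.2697]
tcp_rot: [-2.276, -2.162, 0.002]
force: [-0.1, 0.7, -0.6]
gripper_width: 0.0426
finger_force: 0.0
```

Run:
```python
from h import *
go((.4614,-.3589,.27),87.3)
p,W=cloud('wrist','w8')
x,y,z=W[...,0],W[...,1],W[...,2]
m=(x>.58)&(x<.7)&(y<.04)&(y>-.09)
blobs(W,m&(z>.17)&(z<.182),20)
blobs(W,m&(z>.205)&(z<.225),20)
W=W[m&(z>.18)];print(W[:,2].max())
```

```text
t 30.4 pos [ 0.6309 -0.102   0.2697] yaw 87.1 tilt [-0.002  0.001] F [-0.1  0.7 -0.6] w 0.0426 J [-0.21  0.21  1.03  0.    1.9  -0.16]
 turn units -0.028 shift units [-5.292 -3.143 -0.007]
[278, 68, 74, 78, 2863] med [ 0.6359 -0.0183  0.1757] rect [ 0.6358 -0.0198] [0.0421 0.042 ] 7.8
[293, 84, 44, 48, 1580] med [ 0.6358 -0.0196  0.2135] rect [ 0.6358 -0.0198] [0.0211 0.0211] 12.4
0.35862373016848026
```

The first stopper is home and upright: flange top 0.1757, top 0.2135. Now the second.

Emit:
{"name": "move_arm", "arguments": {
  "motion": [
    [[-0.8,-0.5,0,0,0,0],[-0.8,-0.5,0,0,0,0],[-0.8,-0.5,0,0,0,0],[-0.8,-0.5,0,0,0,0],[-0.8,-0.55,0,0,0,0],[-0.5,-0.5,0,0,0,0],[0,0,0,0,0,0],[0,0,0,0,0,0]]
  ]
}}

```text
time: 31.2
position: [0.4679, -0.3179, 0.2712]
tcp_rot: [-2.275, -2.166, -0.001]
force: [-0.2, 0.2, 1.0]
gripper_width: 0.0425
finger_force: 0.0
```

Run:
```python
from h import *
p,W=cloud('wrist','w9')
x,y,z=W[...,0],W[...,1],W[...,2]
blobs(W,(z>.066)&(z<.08)&(y<-.2)&(p.min(-1)>120),20)
go((.4614,-.3589,.04),87.3)
```

```text
[404, 149, 23, 24, 443] med [ 0.559  -0.2845  0.0695] rect [ 0.5593 -0.2847] [0.0197 0.0203] 0.3
[483, 154, 24, 25, 447] med [ 0.6294 -0.2929  0.0695] rect [ 0.6297 -0.293 ] [0.0205 0.0202] 15.3
[297, 236, 23, 20, 358] med [ 0.4612 -0.3587  0.0697] rect [ 0.4612 -0.3592] [0.0202 0.0198] 39.7
[386, 242, 23, 20, 350] med [ 0.5451 -0.3689  0.0697] rect [ 0.5455 -0.3694] [0.0198 0.0202] 83.4
[470, 251, 23, 21, 344] med [ 0.6256 -0.3827  0.0696] rect [ 0.6259 -0.3834] [0.0205 0.0199] 16.1
t 31.2 pos [ 0.4684 -0.3174  0.2711] yaw 87.3 tilt [0.    0.001] F [-0.1  0.2 -0.2] w 0.0427 J [-0.66  0.01  1.24  0.    1.89 -0.61]
 turn units -0.006 shift units [-0.837 -0.101  4.622]
```

Emit:
{"name": "move_arm", "arguments": {
  "motion": [
    [[-0.83,-0.1,0,0,0,0],[0,0,0,0,0,0],[0,0,0.9,0,0,0],[0,0,0.9,0,0,0],[0,0,0.9,0,0,0],[0,0,0.9,0,0,0],[0,0,0.7,0,0,0],[0,0,0.28,0,0,0],[0,0,0,0,0,0],[0,0,0,0,0,0]]
  ]
}}

```text
time: 32.25
position: [0.462, -0.3597, 0.0443]
tcp_rot: [2.272, 2.166, 0.001]
force: [0.5, 0.2, 0.8]
gripper_width: 0.0429
finger_force: 0.0
```

Emit:
{"name": "move_arm", "arguments": {
  "motion": [
    [[0,0,0,0,0,0],[0,0,0,0,0,0],[0,0,0,0,0,0],[0,0,0,0,0,0],[0,0,-0.5,0,0,0],[0,0,-0.9,0,0,0],[0,0,-0.9,0,0,0],[0,0,-0.9,0,0,0],[0,0,-0.9,0,0,0],[0,0,-0.35,0,0,0],[0,0,0,0,0,0]]
  ],
  "grip": -1
}}

```text
time: 33.35
position: [0.4614, -0.3605, 0.27]
tcp_rot: [2.27, 2.16, 0.001]
force: [0.7, -0.2, -0.4]
gripper_width: 0.0207
finger_force: 39.4
```

```bash
python3 -c "
from h import *
go((.6435,.139,.262),87.3)
held()"
```

```text
t 33.4 pos [ 0.4614 -0.3605  0.27  ] yaw 87.2 tilt [ 0.006 -0.006] F [ 0.7 -0.2 -0.4] w 0.0207 J [-0.72  0.06  1.2  -0.    1.88 -0.67]
 turn units -0.017 shift units [10.15   3.168  0.16 ]
-0.02 2781 [0.0005 0.0012] 0.0215 z pct [-0.0112 -0.0102 -0.0089]
0.0 92 [0.0009 0.0049] 0.0179 z pct [0.0046 0.0072 0.0151]
0.02 2590 [0.006  0.0031] 0.0231 z pct [0.0262 0.0278 0.0406]
```

Emit:
{"name": "move_arm", "arguments": {
  "motion": [
    [[0.8,0.25,-0.2,0,0,0],[0.85,0.25,0,0,0,0],[0.85,0.25,0,0,0,0],[0.85,0.25,0,0,0,0],[0.85,0.25,0,0,0,0],[0.85,0.25,0,0,0,0],[0.85,0.25,0,0,0,0],[0.85,0.25,0,0,0,0],[0.85,0.25,0,0,0,0],[0.7,0.2,0,0,0,0],[0,0,0,0,0,0],[0,0,0,0,0,0]]
  ]
}}

```text
time: 34.6
position: [0.6029, 0.0494, 0.2718]
tcp_rot: [-2.272, -2.166, 0.006]
force: [-0.3, -0.3, -1.2]
gripper_width: 0.0203
finger_force: 39.4
```

Run:
```python
from h import *
p,W=cloud('wrist','w10')
x,y,z=W[...,0],W[...,1],W[...,2]
blobs(W,(z>.16)&(z<.18)&(x>.55)&(x<.75)&(y<.2)&(y>.06),20)
held()
go((.6434,.139,.212),87.3)
```

```text
[341, 50, 71, 75, 1967] med [0.6461 0.1425 0.1693] rect [0.644  0.1409] [0.041  0.0408] 41.8
-0.02 2833 [0.0001 0.0022] 0.0214 z pct [-0.0153 -0.0141 -0.0128]
0.0 114 [0.0008 0.0069] 0.0238 z pct [0.0012 0.0039 0.0137]
0.02 2540 [0.0007 0.0027] 0.0186 z pct [0.0223 0.0238 0.0366]
t 34.7 pos [0.6029 0.048  0.2732] yaw 87.1 tilt [-0.002 -0.001] F [ 0.1 -0.1 -0.7] w 0.0208 J [ 0.02  0.12  1.13 -0.    1.9   0.07]
 turn units -0.021 shift units [1.857 0.723 1.225]
```

The grip slackened briefly, so the stopper sits about 4 mm lower in the pads, still upright. I'll allow for that.

Emit:
{"name": "move_arm", "arguments": {
  "motion": [
    [[0.6,0.24,0,0,0,0],[0.6,0.24,0,0,0,0],[0.63,0.25,0,0,0,0],[0,0,0,0,0,0],[0,0,0.4,0,0,0],[0,0,0.4,0,0,0],[0,0,0.3,0,0,0],[0,0,0,0,0,0],[0,0,0,0,0,0]]
  ]
}}

```text
time: 35.6
position: [0.6442, 0.1369, 0.22]
tcp_rot: [-2.277, -2.164, 0.001]
force: [1.2, -0.7, -0.8]
gripper_width: 0.0208
finger_force: 39.5
```

Run:
```python
from h import *
held()
go((.6436,.1388,.19),87.3)
```

```text
-0.02 2839 [-0.0003  0.0015] 0.0215 z pct [-0.0157 -0.0145 -0.0132]
0.0 112 [0.0004 0.0055] 0.024 z pct [0.0008 0.0036 0.0159]
0.02 2481 [0.0005 0.006 ] 0.0239 z pct [0.0222 0.0235 0.0362]
t 35.6 pos [0.6445 0.1373 0.221 ] yaw 87.1 tilt [0.001 0.   ] F [-0.5  0.7 -0.5] w 0.0206 J [ 0.16  0.25  1.07 -0.    1.82  0.21]
 turn units -0.024 shift units [ 0.029 -0.019  0.62 ]
```

Emit:
{"name": "move_arm", "arguments": {
  "motion": [
    [[0.03,-0.01,0,0,0,0],[0,0,0.1,0,0,0],[0,0,0.1,0,0,0],[0,0,0.1,0,0,0],[0,0,0.1,0,0,0],[0,0,0.1,0,0,0],[0,0,0.08,0,0,0],[0,0,0,0,0,0]]
  ]
}}

```text
time: 36.45
position: [0.6438, 0.1399, 0.1902]
tcp_rot: [-2.275, -2.166, 0.001]
force: [-0.8, 0.2, -0.5]
gripper_width: 0.0212
finger_force: 39.5
```

Emit:
{"name": "move_arm", "arguments": {
  "motion": [
    [[0,0,0.05,0,0,0],[0,0,0.05,0,0,0],[0,0,0.05,0,0,0],[0,0,0,0,0,0]]
  ]
}}

```text
time: 36.85
position: [0.6449, 0.1401, 0.1894]
tcp_rot: [2.272, 2.163, 0.01]
force: [-3.4, -0.6, 15.6]
gripper_width: 0.0208
finger_force: 41.2
```

Run:
```python
from h import *
held()
go((.6436,.1388,.19),87.3)
```

```text
-0.02 2815 [0.0002 0.0015] 0.0216 z pct [-0.0146 -0.0134 -0.0122]
0.0 103 [-0.0003  0.0064] 0.023 z pct [0.002  0.0043 0.0127]
0.02 2480 [-0.0066  0.0084] 0.0314 z pct [0.0233 0.0245 0.0376]
t 36.9 pos [0.6449 0.1401 0.1894] yaw 87.2 tilt [0.008 0.001] F [-4.7  0.3 15.2] w 0.0212 J [0.16 0.24 1.14 0.   1.75 0.21]
 turn units -0.014 shift units [-0.028 -0.025 -0.012]
```

Flange top is at 0.176, so it's home. One more nudge, then release, retreat and check everything.

Emit:
{"name": "move_arm", "arguments": {
  "motion": [
    [[0,0,0.05,0,0,0],[0,0,0.05,0,0,0],[0,0,0,0,0,0]]
  ]
}}

```text
time: 37.2
position: [0.6453, 0.1403, 0.1893]
tcp_rot: [2.27, 2.161, 0.018]
force: [-7.8, -1.9, 31.0]
gripper_width: 0.0207
finger_force: 43.3
```

Emit:
{"name": "move_arm", "arguments": {
  "motion": [
    [[0,0,-0.22,0,0,0],[0,0,0,0,0,0],[0,0,0,0,0,0],[0,0,0,0,0,0],[0,0,-0.5,0,0,0],[0,0,-0.7,0,0,0],[0,0,-0.8,0,0,0],[-0.7,-0.7,0,0,0,0],[-0.7,-0.7,0,0,0,0],[0,0,0,0,0,0],[0,0,0,0,0,0]]
  ],
  "grip": 0
}}

```text
time: 38.3
position: [0.5701, 0.0729, 0.2885]
tcp_rot: [-2.276, -2.164, 0.001]
force: [-0.3, 0.8, -0.0]
gripper_width: 0.043
finger_force: 0.0
```

Run:
```python
from h import *
p,W=cloud('wrist','w11')
x,y,z=W[...,0],W[...,1],W[...,2]
m=(x>.58)&(x<.72)&(y<.22)&(y>-.09)
blobs(W,m&(z>.17)&(z<.182),20)
blobs(W,m&(z>.205)&(z<.225),20)
blobs(W,(z>.1)&(z<.14)&(x<.6))
go((.6,.1,.3),87.3)
```

```text
[391, 89, 68, 69, 2120] med [0.6371 0.1461 0.1757] rect [0.6429 0.1419] [0.0422 0.0391] 78.0
[403, 316, 30, 40, 555] med [ 0.6479 -0.0101  0.1758] rect [ 0.6486 -0.012 ] [0.0127 0.0383] 31.2
[421, 106, 43, 42, 1370] med [0.6434 0.1421 0.2133] rect [0.6444 0.1418] [0.0212 0.021 ] 77.6
[196, 0, 55, 161, 4694] med [0.512  0.1822 0.1199] rect [0.5146 0.1752] [0.0343 0.1141] 0.7
[224, 193, 27, 28, 551] med [0.5069 0.0799 0.1193] rect [0.5057 0.0785] [0.019  0.0193] 41.8
[233, 281, 30, 33, 383] med [ 0.5102 -0.0007  0.1199] rect [ 0.5039 -0.0147] [0.0391 0.0141] 58.6
t 38.4 pos [0.5707 0.0735 0.2887] yaw 87.2 tilt [-0.  0.] F [0.3 0.6 0.4] w 0.0424 J [0.07 0.04 1.18 0.   1.92 0.12]
 turn units -0.017 shift units [ 0.557  0.56  -0.227]
```

View pics/w11.png

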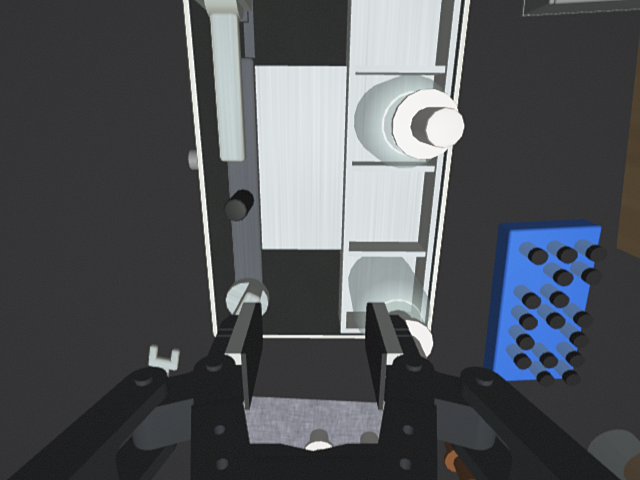

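The last view shows the second stopper home at (440,125), with flange top 0.1757 and top 0.2133. The first is at (415,335), the lever is shut along the bar, and the nut is still at 58.6°. The gripper is clear of everything, so I'm handing in.

```bash
python3 -c "
from cell import *
print(hand_in())"
```

```text
the job is handed in; nothing more can be done
None
```

I handed the job in at about 38 s: both bottles in the rack have stoppers fully home, and the rack was clamped in order (bar across, nut at its firm stop, lever shut). The system returned no verdict, so this rests on my own depth and force checks.

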